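# Tip the nuts down to the pick-up end of the tipping tray

### The job

Pull the timber chock out from under the red lip of the tipping tray and leave it lying on the table, clear of the tray. Then press the red lip down, firmly but not hard, until the tray beds on its stop, and keep it bedded until all three nuts have slid down to the lip end; then let the tray come back up to level slowly under your hand (it is sprung and must not snap up), with the nuts still lying at the lip end. Do not touch the nuts, and leave the jar, tin and spanner where they are.

Things in the scene. Friction and masses are not known exactly. Their poses are not given: they have to be found in the camera images.
- stand: green steel stand of the tipping tray, fixed to the table; base plate 160 x 120 x 8 mm (with foot flanges and bolt heads 13 mm high), two cheeks at its local x = +-61 mm carry the hinge, top 94 mm above the table. Origin: underside of the base plate, directly below the hinge axis. Local x runs along the hinge axis, local -y points to the tray's lip end, z up
- tray (a joint): tilt about the hinge, rad: 0 = level (rest, held up by a spring), grows as the lip goes down; meets the stop at about 0.35 to 0.48, different each time. The spring needs 2 to 3 N at the lip to start, 2.5 to 5 N near the stop; let go, it snaps up. Bedded, the lip gives about 1 mm per 5 N. The nuts begin to slide only at about 0.2 to 0.31 rad and take about a second. Hinge axis 80 mm above the table
- hinge (a point): point on the tray's hinge axis, midway across, turning with the tray: local x along the hinge, local -y along the tray towards the lip, z out of the tray floor. Aluminium tray, open on top: 230 mm long (local y -115 to +115), 100 mm wide, walls 3 mm, floor 4 to 7 mm above the axis, rim of the walls 29 mm above the axis
- lip (a point): top of the red press lip, mid-width, 87 mm above the table when level; turns with the tray. The lip is a flat tab at floor level outside the end wall, 76 mm wide, from 115 to 166 mm from the hinge axis (this point: 142 mm), 3 mm thick. Near the stop its top is only about 18 to 40 mm above the table. Firm bedding is a whole push at the lip of about 12 to 18 N; over 25 N is too hard
- stop: adjustable stop under the tray, 75 mm from the hinge axis on the lip side: dark steel block 36 x 36 x 16 mm fixed to the table with a rubber-tipped screw standing up from it; origin: centre of the block's underside. The screw's height (about 46 to 56 mm above the table) is set differently each time and not measured, so the end of the travel must be felt
- chock: timber block 42 x 66 x 215 mm, about 0.3 kg, on its 42 mm wide side (66 mm high), under the lip with about 18 mm of air above. Long axis = local y, along the tray's length; about 60 mm of it is under lip and tray, the rest sticks out beyond the lip. Local z is level across the 42 mm width, local x vertical. Origin: middle of a 66 x 215 mm side face (chock_mid is the centre)
- chock_mid (a point): centre of the timber chock, 33 mm above the table; 21 mm from each side face
- nut_a: bright hexagon nut, 24 mm across, 12 mm high, 40 g, lying flat in the tray at the end away from the lip at the start; origin: centre of its underside
- nut_b: bright hexagon nut, 24 mm across, 12 mm high, 40 g, lying flat in the tray at the end away from the lip at the start; origin: centre of its underside
- nut_c: bright hexagon nut, 24 mm across, 12 mm high, 40 g, lying flat in the tray at the end away from the lip at the start; origin: centre of its underside
- jar: clear jar with a grey lid, 60 mm diameter, 89 mm high, bystander; origin at the centre of its underside
- tin: shallow open tin, 76 mm diameter, 16 mm high, bystander; origin at the centre of its underside
- spanner: bright combination spanner, 34 x 154 x 8 mm, bystander; origin at the centre of its underside
Things that resemble listed ones, but are neither listed nor needed, are in the scene too. What is shaped like the chock but blue is not meant.

How it is judged (in metres and radians):
On the way, in this order (a step that is already met when the one before it is completed fails the run):
1. the chock is drawn out clear of the lip (horizontal distance between chock_mid and lip above 0.135 m), for 0.2 s.
2. the tray is pressed down and bedded on its stop (more than 12 N on the stop) with all three nuts at the lip end (contact force between stop and anything else above 12 N and value of joint tray above 0.3 rad and y of each of nut_a, nut_b, nut_c in the frame of hinge below -0.05 m), for 0.3 s.
At the end, for the whole second after the job is handed in: the tray is back up within 0.03 rad of level; all three nuts lie at rest in the tray, more than 50 mm from the hinge axis towards the lip; the chock lies at rest on the table (its centre under 45 mm high), its centre more than 135 mm level distance from the lip point (value of joint tray below 0.03 rad and y of nut_a in the frame of hinge between -0.115 and -0.05 m and y of nut_b in the frame of hinge between -0.115 and -0.05 m and y of nut_c in the frame of hinge between -0.115 and -0.05 m and z of each of nut_a, nut_b, nut_c in the frame of hinge below 0.03 m and horizontal distance between chock_mid and lip above 0.135 m and height (world z) of chock_mid below 0.045 m and linear speed of each of chock, nut_a, nut_b, nut_c below 0.02 m/s); the robot touches nothing.
It fails at once if the tray is pressed or bumped with more than 25 N (contact force between any of the fingers, the arm and tray above 25 N).
It fails at once if the tray snaps up (rises faster than 1.5 rad/s) (velocity of joint tray below -1.5 rad/s).
It fails at once if a nut is touched by the robot (contact force between any of the fingers, the arm and nut_a above 0.3 N or contact force between any of the fingers, the arm and nut_b above 0.3 N or contact force between any of the fingers, the arm and nut_c above 0.3 N).
It fails at once if the jar, tin or spanner is disturbed (moved more than 30 mm) (distance of any of jar, tin, spanner from where it was at the start of the episode above 0.03 m).
It also fails if it takes over 61 s, if anything falls off the work surface, if the arm or the gripper's body presses on something with over 40 N, if the wrist force passes 120 N, or if a joint passes its speed limit or range.

### The arm

A 6-joint arm with a two-finger parallel gripper is mounted at the origin on a cart in front of the work surface, level with it; the furniture and walls round the work are solid. World frame = base frame: x ahead of the robot, y to its left, z up, the work surface at z = 0. Lengths are in m, angles in degrees, forces in N, time in s.
With the tool pointing down it reaches from about 0.4 to 0.825 m from the base axis. Payload 7 kg.
Tool frame: the origin (TCP) lies at the very end of the fingers, on their centre line; the grasp point (between the pads) lies 19 mm behind it; z points along the fingers, y is the line along which they close (so a half turn about z gives the same grasp; the last joint's range is limited). The gripper opens to 88 mm and grips with 3 to 60 N. Pads are 19 mm wide; open, the fingers measure 130 mm over their backs; the gripper's body (78 mm by 193 mm) begins 47 mm behind the grasp point.
Start: joints at [85.033, 20.546, 0.682, 0, -70.136, -16.507], TCP at [0.247, 0.628, 0.227] pointing down, gripper open.
Joint ranges: [-176.03, 176.03], [-82.01, 121.73], [-58.28, 71.71], [-173.87, 95.51], [-174.79, -0.11], [-173.66, 173.66]. Speed limits (degrees/s): [136.94, 136.94, 172.46, 180, 180, 180].

### API

Orientations are given as [roll, pitch, yaw] about the fixed x, y, z axes, in that order (R = Rz(yaw) Ry(pitch) Rx(roll)).
In Python, from plant import r gives the robot as it stands. The module is installed in compiled form; this text tells all that it offers.
- The arm moves only by the tool jog_arm, never from a script. Its arguments are lists of equal length, an entry for each row: "travel": the shift along the tool's x, y, z each as a share of 50 cm, from -1 to 1, a list of three; "dr": the turn, a rotation vector about the tool's x, y, z each as a share of 360 degrees, from -1 to 1, a list of three; "claw": the opening, from 0 (shut) to 1 (fully open). A call has exactly 10 rows; each row is the pose to reach, as a shift and turn from the pose commanded when the call began, along the tool's axes at that moment, turning the shorter way round; what a row does not reach only later rows make up. A row lasts 1/8 s, in which the tool goes at most 62.5 mm and 10.7 degrees, less where a joint would pass 70% of its speed; a pose out of reach is approached as far as the arm can. A call with a number of a shift or a turn outside -1 to 1 is refused whole. A call with a gripper value outside its range is refused whole. The fingers move at their own pace and stop on an object; "newtons" is the grip in N (left out, the last holds). Time passes only in rows, so rows that repeat a pose let the fingers close, or fill a call up. It gives the time, the measured TCP pose, the force, the opening and the grip force at its end, in the units of the state.
- r.get_state(): the state, without advancing time (a new reading comes with each control period).
- r.capture(name): name is "scene" or "top"; returns a dict with "pixels" (384x512x3 uint8, red, green, blue), "range_z" (384x512 float32, m along the optical axis (not along the pixel's ray), 0 where there is no reading), "fx", "fy", "cx", "cy" (pixels), "position" and "attitude" of the camera in the world. Camera axes: x right, y up, looking along -z (the intrinsics and any distortion apply to the point x, -y, -z); pixel columns grow to the right and rows downward; lengths in m; the calibration is good to about 2 mm. A picture is of the moment at which its call begins.
- r.close_job(): hands the job in; it is judged then, once.
Trained networks look in the newest picture that a camera, given by its name, has taken for a name from the list of things; names that differ only in an ending like _2 or _b are one class to them, and where a whole thing is asked for, a point or a joint stands for the part that bears it (a point fixed in the world has none). Each returns a list of dicts, best first, with "conf" (0 to 1); they miss things now and then, are a little off and sometimes report something else, mostly with a low value. They report only what shows in the picture. A call takes as long as a camera call. They do not tell look-alikes from the thing itself.
- r.boxes_of(name, camera): "extent" ([left, top, right, bottom] in pixels, round what is visible of it).
- r.regions_of(name, camera): "pixels" (384x512 bool, what is visible of it) and "extent" ([left, top, right, bottom] in pixels, round what is visible of it).
- r.tip_of(name, camera): "at" ([column, row] in pixels: a listed point, or the origin of a listed thing).
The state is a dict: "time_s": time; "joints": joint angles; "qd": joint speeds; "joint_torque": joint torques, N m; "tcp_pos": TCP position; "eef_rot": TCP orientation; "contact_force": force on the tool from outside, world axes, zero at the start; "moment": the same for the moment, N m; "gripper_width": finger opening in m; "gripper_force": force on a finger pad.
Only numpy, scipy, OpenCV 4.12 (cv2) and the standard library are available. Lean on these libraries where they do the work, as an engineer would, in place of code of your own. Each camera call takes 0.05 s, during which the arm holds its last target. There are 200 camera calls.

## Working session

There is one attempt and no reset: what is moved stays moved. The work goes in short steps, Python scripts to look and compute and a tool call to move; the robot and the scene stay as the last step left them, time stands still between calls to the robot, and variables do not carry over. Pictures are saved under pics/ and viewed, at most 10 in all, crops included, and the job is handed in when it is done.

Besides the shell and the picture viewer there is one more tool, called as name(argument=value, ...) on one line, values as JSON. jog_arm: Moves the arm, as the interface text tells. Its arguments: {"type":"object","properties":{"travel":{"type":"array"},"dr":{"type":"array"},"claw":{"type":"array"},"newtons":{"type":"number"}},"required":["travel","dr","claw"]}

```bash
mkdir -p pics; cat > h.py <<'E'
from plant import r
import numpy as np, cv2
from scipy.spatial.transform import Rotation as R
def att(c):
    a=np.array(c["attitude"],float)
    if a.shape==(3,3): return a
    return R.from_euler('xyz',a,degrees=True).as_matrix()
def cloud(c):
    d=c["range_z"]; v,u=np.mgrid[:384,:512]
    p=np.stack([(u-c["cx"])/c["fx"]*d,-(v-c["cy"])/c["fy"]*d,-d],-1)
    return p@att(c).T+np.array(c["position"])
E
cat > a.py <<'E'
from h import *
s=r.get_state(); print({k:np.round(v,3).tolist() for k,v in s.items()})
ims=[]
for n in("scene","top"):
    c=r.capture(n); ims.append(c); np.savez(f"{n}.npz",P=cloud(c),rgb=c["pixels"])
    print(n,{k:c[k] for k in c if k not in("pixels","range_z")})
    P=cloud(c)
    cv2.imwrite(f"pics/{n}0.png",cv2.resize(c["pixels"][:,:,::-1],(800,600)))
    for t in("stand","tray","chock","lip","chock_mid","hinge","jar","tin","spanner","stop","nut_a"):
        for o in r.tip_of(t,n)[:4]:
            u,v=np.round(o["at"]).astype(int); 
            if 0<=u<512 and 0<=v<384: print(n,t,round(o["conf"],2),(u,v),P[v,u].round(3))
E
python3 a.py
```

```text
{'time_s': 0.0, 'joints': [85.033, 20.592, 0.634, -0.021, -70.136, -16.507], 'qd': [0.012, 0.067, 0.005, 0.081, -0.007, 0.032], 'joint_torque': [-0.002, -58.271, 29.305, 6.997, 0.007, -0.0], 'tcp_pos': [0.247, 0.628, 0.226], 'eef_rot': [179.905, -0.008, -21.481], 'contact_force': [-0.367, 0.383, 0.264], 'moment': [-0.007, 0.015, 0.029], 'gripper_force': 0.0, 'gripper_width': 0.088}
scene {'fx': 353.01589595476247, 'fy': 353.01589595476247, 'cx': 251.63971796524694, 'cy': 193.4112423562707, 'position': array([-0.16794655, -0.53455597,  0.78709665]), 'attitude': array([ 54.94569381,   0.80703259, -50.12895058])}
scene stand 0.68 (np.int64(225), np.int64(209)) [0.541 0.198 0.008]Traceback (most recent call last):
  File "a.py", line 10, in <module>
    for o in r.tip_of(t,n)[:4]:
             ~~~~~~~~^^^^^
ValueError: it knows: chock, chock_mid, hinge, jar, lip, nut, spanner, stand, stop, tin
```

```bash
sed -i 's/"tray",//; s/"nut_a"/"nut"/' a.py; python3 a.py | grep -v time_s
```

```text
scene {'fx': 353.01589595476247, 'fy': 353.01589595476247, 'cx': 251.63971796524694, 'cy': 193.4112423562707, 'position': array([-0.16794655, -0.53455597,  0.78709665]), 'attitude': array([ 54.94569381,   0.80703259, -50.12895058])}
scene stand 0.76 (np.int64(227), np.int64(208)) [0.552 0.198 0.006]
scene chock 0.82 (np.int64(269), np.int64(228)) [ 0.534 -0.008  0.034]
scene chock 0.64 (np.int64(303), np.int64(288)) [ 0.373 -0.241  0.065]
scene lip 0.89 (np.int64(259), np.int64(203)) [0.563 0.057 0.088]
scene chock_mid 0.76 (np.int64(275), np.int64(224)) [ 0.535 -0.031  0.063]
scene chock_mid 0.69 (np.int64(308), np.int64(291)) [ 0.371 -0.257  0.067]
scene hinge 0.66 (np.int64(225), np.int64(192)) [0.54  0.191 0.087]
scene jar 0.71 (np.int64(208), np.int64(182)) [0.548 0.282 0.087]
scene jar 0.58 (np.int64(257), np.int64(201)) [0.565 0.067 0.091]
scene tin 0.67 (np.int64(291), np.int64(195)) [0.769 0.066 0.003]
scene spanner 0.69 (np.int64(209), np.int64(178)) [0.569 0.299 0.087]
scene spanner 0.64 (np.int64(177), np.int64(182)) [0.553 0.477 0.005]
scene spanner 0.23 (np.int64(213), 
[... 899 characters left out ...]
4(301), np.int64(202)) [ 0.555 -0.013  0.071]
top chock_mid 0.56 (np.int64(377), np.int64(251)) [ 0.402 -0.248  0.065]
top hinge 0.85 (np.int64(234), np.int64(202)) [0.553 0.197 0.086]
top hinge 0.17 (np.int64(273), np.int64(141)) [0.771 0.071 0.002]
top jar 0.73 (np.int64(178), np.int64(174)) [0.641 0.373 0.09 ]
top jar 0.63 (np.int64(234), np.int64(205)) [0.544 0.197 0.088]
top tin 0.6 (np.int64(271), np.int64(143)) [0.764 0.078 0.003]
top spanner 0.47 (np.int64(150), np.int64(204)) [0.555 0.479 0.008]
top nut 0.5 (np.int64(214), np.int64(215)) [0.512 0.258 0.098]
top nut 0.41 (np.int64(222), np.int64(204)) [0.547 0.235 0.087]
top nut 0.39 (np.int64(209), np.int64(195)) [0.573 0.274 0.1  ]
```

View pics/scene0.png

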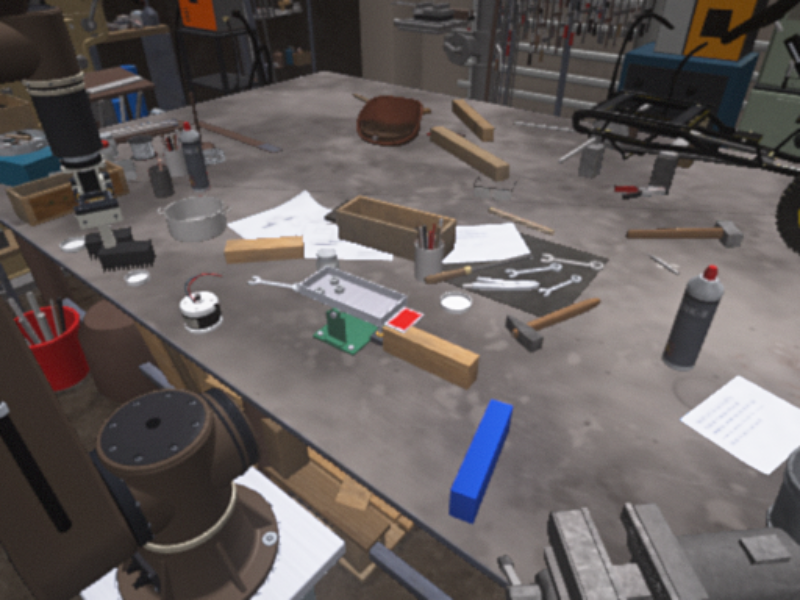

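View pics/top0.png

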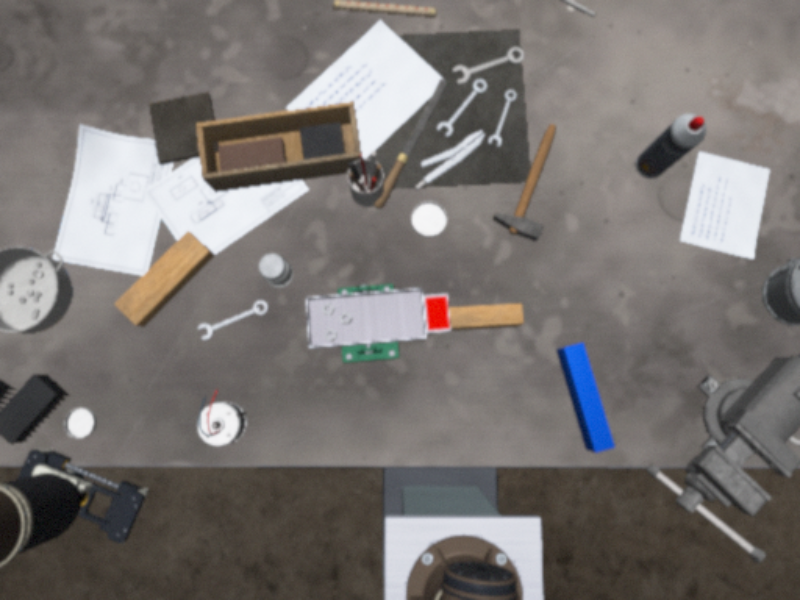

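In the scene picture, the tray is at (352,293), the red lip at (404,319) and the timber chock at (432,355). In the top picture they are at (365,318), (438,313) and (487,316). The chock could be one of three blocks in the top picture: timber at (487,316), timber at (163,280) or blue at (585,398). The one at (487,316) fits, because it is timber and runs under the red lip along the tray. I'll confirm this with a crop and measure.

```bash
cat > m.py <<'E'
from h import *
for n in("top","scene"):
    z=np.load(n+".npz"); P=z["P"]; rgb=z["rgb"].astype(int)
    if n=="top": cv2.imwrite("pics/crop.png",cv2.resize(z["rgb"][160:250,180:350,::-1],None,fx=4.5,fy=4.5,interpolation=cv2.INTER_CUBIC))
    X,Y,Z=P[...,0],P[...,1],P[...,2]
    def fit(m,t):
        q=P[m]; c,(w,h),a=cv2.minAreaRect((q[:,:2]*1000).astype(np.float32))
        print(n,t,m.sum(),"mean",q.mean(0).round(4),"rect c",np.round(c,1),"wh",np.round([w,h],1),"ang",round(a,1),"z",np.percentile(q[:,2],[5,50,95]).round(3))
    red=(rgb[...,0]>150)&(rgb[...,1]<80)&(abs(X-.55)<.08)&(abs(Y-.05)<.08)
    fit(red,"lip")
    wood=(rgb[...,0]-rgb[...,2]>25)&(abs(X-.55)<.06)&(Y<.06)&(Y>-.18)&(Z>.058)&(Z<.075)&~red
    fit(wood,"chock top")
    q=P[wood]; pf=np.polyfit(q[:,1],q[:,0],1); print("x=f(y)",pf)
    fit((abs(X-.55)<.09)&(abs(Y-.2)<.13)&(Z>.078)&(Z<.13),"tray")
E
python3 m.py
```

```text
top lip 229 mean [0.5594 0.0556 0.088 ] rect c [559.5  55.8] wh [58.5 37.4] ang 3.9 z [0.083 0.088 0.092]
top chock top 613 mean [ 0.5557 -0.0452  0.0658] rect c [556.2 -45.6] wh [ 42.1 148.5] ang 3.4 z [0.062 0.066 0.069]
x=f(y) [-0.05324718  0.55327762]
top tray 2647 mean [0.5481 0.194  0.0899] rect c [546.  191.4] wh [135.4 242.3] ang 3.0 z [0.083 0.088 0.108]
scene lip 112 mean [0.5588 0.0557 0.0877] rect c [560.6  55.3] wh [62.5 34.8] ang 4.1 z [0.086 0.088 0.09 ]
scene chock top 525 mean [ 0.5522 -0.0391  0.065 ] rect c [554.1 -29.3] wh [ 46.7 181.6] ang 4.2 z [0.06  0.065 0.068]
x=f(y) [-0.07148767  0.54940127]
scene tray 1524 mean [0.5479 0.1923 0.0933] rect c [538.2 190.1] wh [123.  245.8] ang 4.4 z [0.085 0.09  0.108]
```

View pics/crop.png

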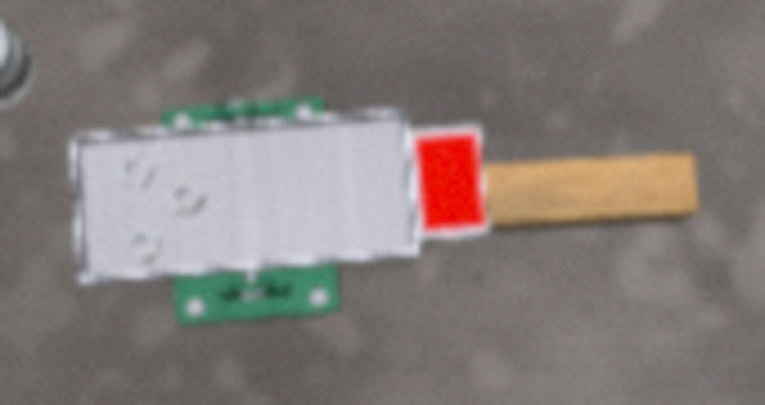

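The crop shows the timber chock coming out from under the red lip to the right, at crop pixels x 488–697, y 155–225, so this is the right block. It lies along the tray axis at a yaw of about -86.6°. Moving over it now.

jog_arm(travel=[[0.8,0.79,0],[0.8,0.79,0],[0.8,0.79,0],[0.8,0.79,0],[0.8,0.79,0],[0.8,0.79,0],[0.8,0.79,0],[0.8,0.79,0],[0.8,0.79,0],[0.8,0.79,0]], dr=[[0,0,0.18],[0,0,0.18],[0,0,0.18],[0,0,0.18],[0,0,0.18],[0,0,0.18],[0,0,0.18],[0,0,0.18],[0,0,0.18],[0,0,0.18]], claw=[1,1,1,1,1,1,1,1,1,1], newtons=40)

```text
time_s: 2.45
tcp_pos: [0.4756, 0.1105, 0.2266]
eef_rot: [-180.0, -0.0, -86.6]
contact_force: [0.3, 0.6, -0.6]
gripper_width: 0.088
gripper_force: 0.0
```

```bash
cat > t.py <<'E'
from plant import r
import numpy as np,sys
from scipy.spatial.transform import Rotation as R
def go(x,y,z,yaw=-86.6):
    s=r.get_state(); M=R.from_euler('xyz',s["eef_rot"],degrees=True); T=R.from_euler('xyz',[180,0,yaw],degrees=True)
    print("t",round(s["time_s"],2),"tcp",np.round(s["tcp_pos"],4),np.round(s["eef_rot"],1),"F",np.round(s["contact_force"],1))
    print("travel",(M.inv().apply(np.array([x,y,z])-s["tcp_pos"])/.5).round(4),"dr",((M.inv()*T).as_rotvec(degrees=True)/360).round(4))
go(*map(float,sys.argv[1:]))
E
python3 t.py 0.556 -0.065 0.15
python3 - <<'E'
import numpy as np
z=np.load("top.npz");P=z["P"];c=z["rgb"].astype(int);m=(c[...,2]>120)&(c[...,0]<80)&(P[...,2]>.05)&(P[...,1]<-.1)
q=P[m];print(q[q[:,0].argmax()],q[q[:,1].argmax()])
E
```

```text
t 2.45 tcp [0.4756 0.1105 0.2266] [-180.    -0.   -86.6] F [ 0.3  0.6 -0.6]
travel [ 0.3598 -0.1397  0.1534] dr [-0. -0. -0.]
[ 0.49924003 -0.23120612  0.0607689 ] [ 0.48992869 -0.20007333  0.05783995]
```

jog_arm(travel=[[0.36,-0.14,0.05],[0.36,-0.14,0.1],[0.36,-0.14,0.15],[0.36,-0.14,0.15],[0.36,-0.14,0.22],[0.36,-0.14,0.28],[0.36,-0.14,0.33],[0.36,-0.14,0.37],[0.36,-0.14,0.4],[0.36,-0.14,0.4]], dr=[[0,0,0],[0,0,0],[0,0,0],[0,0,0],[0,0,0],[0,0,0],[0,0,0],[0,0,0],[0,0,0],[0,0,0]], claw=[1,1,1,1,1,1,1,1,1,1])

```text
time_s: 3.7
tcp_pos: [0.5559, -0.0604, 0.0259]
eef_rot: [179.9, -0.0, -86.2]
contact_force: [-0.9, 0.4, -0.1]
gripper_width: 0.0876
gripper_force: 0.0
```

jog_arm(travel=[[0,0,0],[0,0,0],[0,0,0],[0,0,0],[0,0,0],[0,0,0],[0,0,0],[0,0,0],[0,0,0],[0,0,0]], dr=[[0,0,0],[0,0,0],[0,0,0],[0,0,0],[0,0,0],[0,0,0],[0,0,0],[0,0,0],[0,0,0],[0,0,0]], claw=[0.4,0.4,0.4,0.4,0.4,0.4,0.4,0.4,0.4,0.4], newtons=30)

```text
time_s: 4.95
tcp_pos: [0.5568, -0.0609, 0.0268]
eef_rot: [-179.9, -0.0, -86.3]
contact_force: [3.1, -1.2, 2.4]
gripper_width: 0.0418
gripper_force: 29.8
```

jog_arm(travel=[[0.02,0,0],[0.05,0,0],[0.09,0,0],[0.13,0,0],[0.17,-0.01,0],[0.21,-0.02,0],[0.24,-0.03,0],[0.27,-0.04,0],[0.28,-0.04,0],[0.28,-0.04,0]], dr=[[0,0,0],[0,0,0],[0,0,0],[0,0,0],[0,0,0],[0,0,0],[0,0,0],[0,0,0],[0,0,0],[0,0,0]], claw=[0.4,0.4,0.4,0.4,0.4,0.4,0.4,0.4,0.4,0.4])

```text
time_s: 6.2
tcp_pos: [0.5854, -0.1995, 0.0268]
eef_rot: [-180.0, 0.0, -86.3]
contact_force: [0.6, -0.1, 5.0]
gripper_width: 0.0421
gripper_force: 29.9
```

jog_arm(travel=[[0,0,0],[0,0,0],[0,0,0],[0,0,0],[0,0,-0.03],[0,0,-0.08],[0,0,-0.14],[0,0,-0.2],[0,0,-0.25],[0,0,-0.25]], dr=[[0,0,0],[0,0,0],[0,0,0],[0,0,0],[0,0,0],[0,0,0],[0,0,0],[0,0,0],[0,0,0],[0,0,0]], claw=[0.4,0.7,0.7,0.7,0.7,0.7,0.7,0.7,0,0])

```text
time_s: 7.45
tcp_pos: [0.5868, -0.1996, 0.1552]
eef_rot: [-179.7, -0.1, -86.3]
contact_force: [-0.3, 0.3, -0.5]
gripper_width: 0.0466
gripper_force: 0.0
```

```bash
cat > c.py <<'E'
from h import *
c=r.capture("top"); np.savez("top.npz",P=cloud(c),rgb=c["pixels"])
c=r.capture("scene"); np.savez("scene.npz",P=cloud(c),rgb=c["pixels"])
cv2.imwrite("pics/s1.png",cv2.resize(c["pixels"][130:300,150:380,::-1],(800,592)))
for n in("top","scene"):
  z=np.load(n+".npz");P=z["P"];k=z["rgb"].astype(int);X,Y,Z=[P[...,i] for i in range(3)]
  red=(k[...,0]>150)&(k[...,1]<80)&(abs(X-.55)<.08)&(abs(Y-.05)<.08)
  w=(k[...,0]-k[...,2]>25)&(abs(X-.57)<.06)&(Y<.02)&(Y>-.35)&(Z>.055)&(Z<.075)&~red
  for m in(red,w): q=P[m]; print(n,m.sum(),q.mean(0).round(4),"y",np.percentile(q[:,1],[1,99]).round(3),"x",np.percentile(q[:,0],[2,98]).round(3),"z",np.median(q[:,2]).round(4))
E
python3 c.py; python3 t.py 0.561 0.047 0.15
```

```text
top 227 [0.5596 0.0558 0.0878] y [0.036 0.076] x [0.531 0.588] z 0.0878
top 142 [ 0.5843 -0.2029  0.0653] y [-0.253 -0.182] x [0.562 0.602] z 0.0653
scene 105 [0.5588 0.0557 0.0877] y [0.038 0.074] x [0.533 0.587] z 0.0877
scene 795 [ 0.5767 -0.1582  0.0645] y [-0.258 -0.047] x [0.557 0.602] z 0.0653
t 7.55 tcp [ 0.5852 -0.1993  0.1523] [-179.9    0.   -86.3] F [-0.9 -0.9 -0.1]
travel [-0.4947  0.0165  0.0046] dr [-0.0001  0.      0.0009]
```

View pics/s1.png

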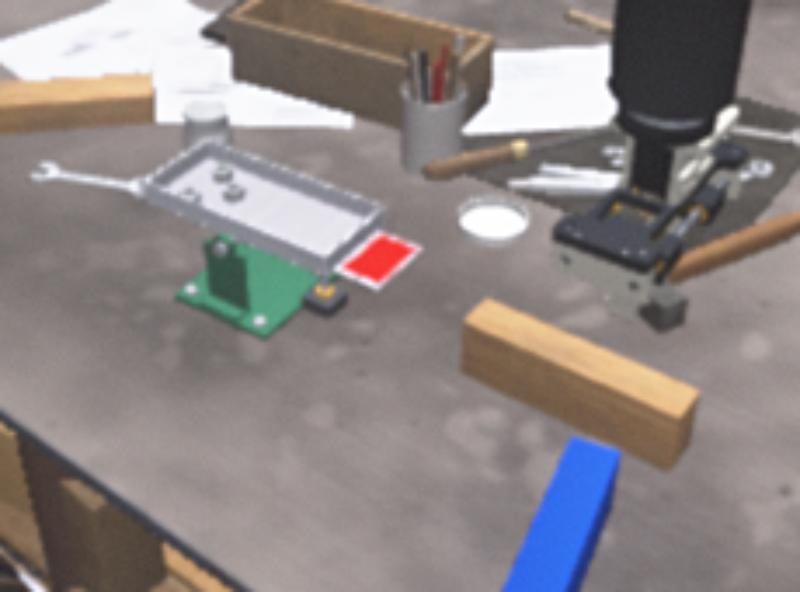

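The chock now lies clear at crop (580,385), the lip is free at (382,260) and the fingers are closing. Moving above the lip, 150 mm from the hinge.

jog_arm(travel=[[-0.05,0.02,0],[-0.15,0.02,0],[-0.25,0.02,0],[-0.35,0.02,0],[-0.44,0.02,0],[-0.492,0.02,0],[-0.492,0.02,0.04],[-0.492,0.02,0.08],[-0.492,0.02,0.1],[-0.492,0.02,0.1]], dr=[[0,0,0],[0,0,0],[0,0,0],[0,0,0],[0,0,0],[0,0,0],[0,0,0],[0,0,0],[0,0,0],[0,0,0]], claw=[0,0,0,0,0,0,0,0,0,0])

```text
time_s: 8.8
tcp_pos: [0.5588, 0.0451, 0.1007]
eef_rot: [179.9, -0.0, -86.3]
contact_force: [0.4, -0.1, -0.1]
gripper_width: 0.0003
gripper_force: 0.0
```

```bash
python3 t.py 0.560 0.046 0.085
```

```text
t 8.8 tcp [0.5588 0.0451 0.1007] [179.9  -0.  -86.3] F [ 0.4 -0.1 -0.1]
travel [-0.0017 -0.0027  0.0313] dr [ 0.0003 -0.0001  0.0009]
```

jog_arm(travel=[[0,0,0.01],[0,0,0.018],[0,0,0.022],[0,0,0.026],[0,0,0.03],[0,0,0.034],[0,0,0.038],[0,0,0.042],[0,0,0.046],[0,0,0.046]], dr=[[0,0,0],[0,0,0],[0,0,0],[0,0,0],[0,0,0],[0,0,0],[0,0,0],[0,0,0],[0,0,0],[0,0,0]], claw=[0,0,0,0,0,0,0,0,0,0])

```text
time_s: 10.05
tcp_pos: [0.5595, 0.0454, 0.0784]
eef_rot: [-180.0, -0.0, -86.3]
contact_force: [0.4, -1.6, 2.0]
gripper_width: 0.0004
gripper_force: 1.2
```

jog_arm(travel=[[0,0,0.007],[0,0,0.014],[-0.001,0,0.021],[-0.002,0,0.028],[-0.003,0,0.035],[-0.004,0,0.042],[-0.006,0,0.049],[-0.008,0,0.056],[-0.009,0,0.063],[-0.009,0,0.063]], dr=[[0,0,0],[0,0,0],[0,0,0],[0,0,0],[0,0,0],[0,0,0],[0,0,0],[0,0,0],[0,0,0],[0,0,0]], claw=[0,0,0,0,0,0,0,0,0,0])

```text
time_s: 11.3
tcp_pos: [0.559, 0.05, 0.0468]
eef_rot: [180.0, 0.0, -86.3]
contact_force: [-0.5, -3.1, 3.3]
gripper_width: 0.0004
gripper_force: 1.8
```

jog_arm(travel=[[0,0,0.002],[-0.001,0,0.004],[-0.001,0,0.006],[-0.002,0,0.008],[-0.002,0,0.01],[-0.003,0,0.012],[-0.003,0,0.014],[-0.003,0,0.014],[-0.003,0,0.014],[-0.003,0,0.014]], dr=[[0,0,0],[0,0,0],[0,0,0],[0,0,0],[0,0,0],[0,0,0],[0,0,0],[0,0,0],[0,0,0],[0,0,0]], claw=[0,0,0,0,0,0,0,0,0,0])

```text
time_s: 12.55
tcp_pos: [0.559, 0.0515, 0.0401]
eef_rot: [-180.0, 0.0, -86.3]
contact_force: [-1.0, 0.2, 3.4]
gripper_width: 0.0007
gripper_force: 1.3
```

jog_arm(travel=[[0,0,0.001],[0,0,0.002],[-0.001,0,0.003],[-0.001,0,0.004],[-0.001,0,0.005],[-0.001,0,0.005],[-0.001,0,0.005],[-0.001,0,0.005],[-0.001,0,0.005],[-0.001,0,0.005]], dr=[[0,0,0],[0,0,0],[0,0,0],[0,0,0],[0,0,0],[0,0,0],[0,0,0],[0,0,0],[0,0,0],[0,0,0]], claw=[0,0,0,0,0,0,0,0,0,0])

```text
time_s: 13.8
tcp_pos: [0.559, 0.052, 0.0376]
eef_rot: [-180.0, 0.0, -86.3]
contact_force: [-0.3, 0.8, 4.0]
gripper_width: 0.0005
gripper_force: 1.3
```

jog_arm(travel=[[0,0,0.001],[0,0,0.002],[-0.001,0,0.003],[-0.001,0,0.004],[-0.001,0,0.005],[-0.001,0,0.005],[-0.001,0,0.005],[-0.001,0,0.005],[-0.001,0,0.005],[-0.001,0,0.005]], dr=[[0,0,0],[0,0,0],[0,0,0],[0,0,0],[0,0,0],[0,0,0],[0,0,0],[0,0,0],[0,0,0],[0,0,0]], claw=[0,0,0,0,0,0,0,0,0,0])

```text
time_s: 15.05
tcp_pos: [0.559, 0.0525, 0.0351]
eef_rot: [-180.0, 0.0, -86.3]
contact_force: [-0.5, 0.2, 3.8]
gripper_width: 0.0004
gripper_force: 1.8
```

jog_arm(travel=[[0,0,0.001],[0,0,0.002],[-0.001,0,0.003],[-0.001,0,0.004],[-0.001,0,0.005],[-0.002,0,0.005],[-0.002,0,0.005],[-0.002,0,0.005],[-0.002,0,0.005],[-0.002,0,0.005]], dr=[[0,0,0],[0,0,0],[0,0,0],[0,0,0],[0,0,0],[0,0,0],[0,0,0],[0,0,0],[0,0,0],[0,0,0]], claw=[0,0,0,0,0,0,0,0,0,0])

```text
time_s: 16.3
tcp_pos: [0.5591, 0.0531, 0.0336]
eef_rot: [-180.0, -0.0, -86.3]
contact_force: [-1.8, -0.7, 13.3]
gripper_width: 0.0005
gripper_force: 6.8
```

It has bedded at 13 N. I'll press slightly more, hold, and check the nuts.

jog_arm(travel=[[0,0,0.001],[0,0,0.001],[0,0,0.001],[0,0,0.001],[0,0,0.001],[0,0,0.001],[0,0,0.001],[0,0,0.001],[0,0,0.001],[0,0,0.001]], dr=[[0,0,0],[0,0,0],[0,0,0],[0,0,0],[0,0,0],[0,0,0],[0,0,0],[0,0,0],[0,0,0],[0,0,0]], claw=[0,0,0,0,0,0,0,0,0,0])

```text
time_s: 17.55
tcp_pos: [0.5591, 0.0531, 0.0334]
eef_rot: [-180.0, -0.0, -86.2]
contact_force: [-3.8, -1.1, 16.5]
gripper_width: 0.0008
gripper_force: 7.9
```

```bash
cat > n.py <<'E'
from h import *
import sys
a=r.capture("scene"); b=r.capture("top")
cv2.imwrite(f"pics/{sys.argv[1]}.png",np.vstack([cv2.resize(a["pixels"][160:230,180:300,::-1],(514,300),interpolation=cv2.INTER_CUBIC),cv2.resize(b["pixels"][170:240,190:310,::-1],(514,300),interpolation=cv2.INTER_CUBIC)]))
for n,c in(("scene",a),("top",b)):
    P=cloud(c)
    for o in r.tip_of("nut",n)[:6]:
        u,v=np.round(o["at"]).astype(int); print(n,round(o["conf"],2),(int(u),int(v)),P[v,u].round(3))
s=r.get_state(); print(s["time_s"],s["contact_force"],s["tcp_pos"])
E
python3 n.py bed
```

```text
17.75 [-3.71850717 -0.55986167 17.48441478] [0.5591283 0.0531026 0.0333873]
```

View pics/bed.png

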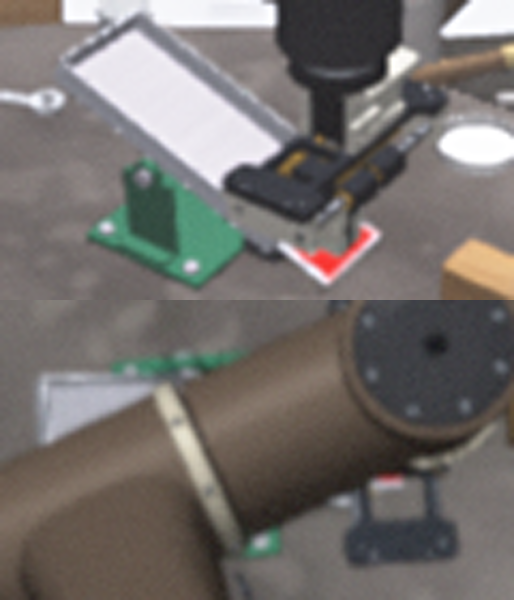

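The picture shows the upper part of the tray empty around (160,90), so the nuts have slid down to the lip end behind the gripper. The push is about 17 N. Now I'll let the tray up slowly.

jog_arm(travel=[[0,0,-0.002],[0,0,-0.005],[0.001,0,-0.009],[0.002,0,-0.013],[0.003,0,-0.017],[0.004,0,-0.021],[0.005,0,-0.025],[0.006,0,-0.03],[0.007,0,-0.035],[0.008,0,-0.04]], dr=[[0,0,0],[0,0,0],[0,0,0],[0,0,0],[0,0,0],[0,0,0],[0,0,0],[0,0,0],[0,0,0],[0,0,0]], claw=[0,0,0,0,0,0,0,0,0,0])

```text
time_s: 19.0
tcp_pos: [0.559, 0.0494, 0.0522]
eef_rot: [180.0, -0.0, -86.3]
contact_force: [-0.0, -2.8, 1.7]
gripper_width: 0.0002
gripper_force: 1.1
```

jog_arm(travel=[[0.001,0,-0.006],[0.002,0,-0.012],[0.003,0,-0.018],[0.004,0,-0.024],[0.005,0,-0.03],[0.006,0,-0.035],[0.007,0,-0.04],[0.007,0,-0.045],[0.007,0,-0.049],[0.007,0,-0.053]], dr=[[0,0,0],[0,0,0],[0,0,0],[0,0,0],[0,0,0],[0,0,0],[0,0,0],[0,0,0],[0,0,0],[0,0,0]], claw=[0,0,0,0,0,0,0,0,0,0])

```text
time_s: 20.25
tcp_pos: [0.5595, 0.046, 0.0787]
eef_rot: [-180.0, 0.0, -86.3]
contact_force: [1.3, 0.3, 1.2]
gripper_width: 0.0003
gripper_force: 0.4
```

jog_arm(travel=[[0,0,-0.003],[0,0,-0.006],[0,0,-0.009],[0,0,-0.012],[0,0,-0.015],[0,0,-0.018],[0,0,-0.022],[0,0,-0.028],[0,0,-0.035],[0,0,-0.045]], dr=[[0,0,0],[0,0,0],[0,0,0],[0,0,0],[0,0,0],[0,0,0],[0,0,0],[0,0,0],[0,0,0],[0,0,0]], claw=[0,0,0,0,0,0,0,0,0,0])

```text
time_s: 21.5
tcp_pos: [0.5593, 0.0459, 0.1013]
eef_rot: [180.0, -0.0, -86.3]
contact_force: [0.4, 0.0, 1.2]
gripper_width: 0.0003
gripper_force: 0.0
```

jog_arm(travel=[[0,0,-0.08],[0,0,-0.16],[0,0,-0.25],[0.1,0,-0.3],[0.2,0,-0.3],[0.3,0,-0.3],[0.4,0,-0.3],[0.5,0,-0.3],[0.6,0,-0.3],[0.6,0,-0.3]], dr=[[0,0,0],[0,0,0],[0,0,0],[0,0,0],[0,0,0],[0,0,0],[0,0,0],[0,0,0],[0,0,0],[0,0,0]], claw=[0,0,0,0,0,0,0,0,0,0])

```text
time_s: 22.75
tcp_pos: [0.5783, -0.2565, 0.2506]
eef_rot: [179.9, -0.0, -86.5]
contact_force: [-0.2, 1.4, -0.2]
gripper_width: 0.0005
gripper_force: 0.0
```

```bash
python3 n.py end; python3 c.py
```

```text
top 0.61 (262, 192) [0.583 0.11  0.102]
top 0.46 (270, 211) [0.524 0.086 0.101]
top 0.45 (266, 200) [0.559 0.098 0.09 ]
22.95 [ 0.48805801  0.30038385 -0.70592403] [ 0.57878012 -0.25279701  0.25122431]
top 229 [0.5597 0.0556 0.0879] y [0.036 0.076] x [0.531 0.588] z 0.0877
top 329 [ 0.5777 -0.0813  0.0656] y [-0.125 -0.043] x [0.556 0.597] z 0.0656
scene 104 [0.5591 0.0557 0.0875] y [0.037 0.073] x [0.532 0.586] z 0.0876
scene 801 [ 0.5765 -0.158   0.0644] y [-0.258 -0.047] x [0.556 0.603] z 0.0652
```

View pics/end.png

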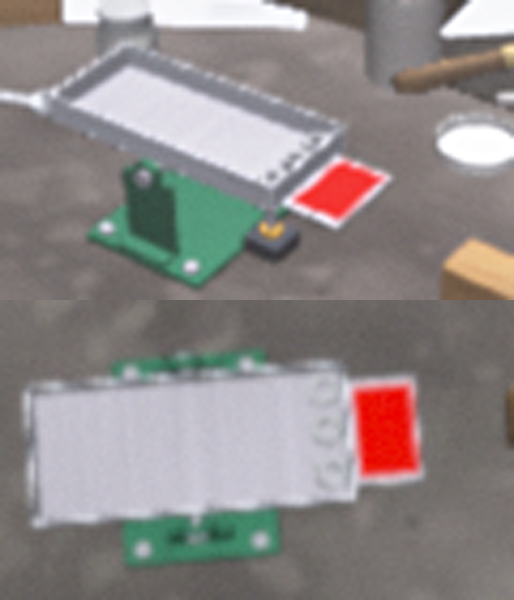

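The tray is back to level, with the lip at z 0.088 as at the start. All three nuts lie at the lip end at (322,390), (328,430) and (333,475), and the chock is clear. Handing in.

```bash
python3 -c "from plant import r; print(r.close_job())"
```

```text
the job is handed in; nothing more can be done
None
```

The job is handed in, with no verdict returned: the chock lies on the table about 0.21 m from the lip, the tray was bedded at about 17 N and eased back to level, and all three nuts are at the lip end.

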